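Pack the last carton into a repair-order tray

ROBOT

A 6-joint arm with a two-finger parallel gripper is mounted at the origin on the work surface; the furniture and walls round the work are solid. World frame = base frame: x ahead of the robot, y to its left, z up, the work surface at z = 0. Lengths are in m, angles in rad, forces in N, time in s.
With the tool pointing down it reaches from about 0.35 to 1 m from the base axis. Payload 7.1 kg.
Tool frame: the origin (TCP) lies on the front face of the gripper's body, between the roots of the fingers; the fingertips stand 73 mm ahead of it and the grasp point (between the pads) lies grip_point_offset ahead of it (grip_point_offset is the distance from the TCP to the grasp point, in m); z points along the fingers, y is the line along which they close (so a half turn about z gives the same grasp; the last joint's range is limited). The gripper opens to 85 mm and grips with 20 to 120 N. Pads are 22 mm wide; open, the fingers measure 114 mm over their backs; the gripper's body (76 mm by 85 mm) begins 54 mm behind the grasp point. The pads swing forward as they close: fully open they stand 13 mm farther back than shut.
Start: joints at [-1.352, 0.423, 1.63, -0, 1.089, -0.019], TCP at [0.147, -0.607, 0.304] pointing down, gripper open.
Joint ranges: [-3, 3], [-0.9, 2.11], [0.09, 2.58], [-1.31, 4.45], [0.11, 2.69], [-2.54, 2.54]. Speed limits (rad/s): [2.39, 2.39, 3.01, 3.14, 3.14, 3.14].

INTERFACE

Orientations are given as a unit quaternion [x, y, z, w].
In Python, from bench import read_state, get_image, finish_job, grip_point_offset gives the robot as it stands.
- The arm moves only by the tool jog_arm, never from a script. Its argument "motion" is a list of rows, each an object of numbers: "x", "y", "z": the shift along the tool's x, y, z in m; "wx", "wy", "wz": the turn, a rotation vector about the tool's x, y, z in rad. In form: [{"x": .., "y": .., "z": .., "wx": .., "wy": .., "wz": ..}, ...]. A call has 1 to 10 rows; each row is the pose to reach, as a shift and turn from the pose commanded when the call began, along the tool's axes at that moment; what a row does not reach only later rows make up. A row lasts 1/12 s, in which the tool goes at most 41.7 mm and 7.16 degrees, less where a joint would pass 70% of its speed; a pose out of reach is approached as far as the arm can. A call with a gripper value outside its range is refused whole. "jaw" is the closure, from 0 (fully open) to 1 (shut), set as the call begins (left out, the last holds). The fingers move at their own pace and stop on an object; "force" is the grip in N (left out, the last holds). Time passes only in rows, so rows that repeat a pose let the fingers close. It gives the time, the measured TCP pose, the force, the opening and the grip force at its end, in the units of the state.
- read_state(): the state, without advancing time (a new reading comes with each control period).
- get_image(name): name is "side" or "top" or "wrist"; returns a dict with "frame" (480x640x3 uint8, red, green, blue), "range_z" (480x640 float32, m along the optical axis (not along the pixel's ray), 0 where there is no reading), "fx", "fy", "cx", "cy" (pixels), "rvec" (rotation vector, rad) and "tvec" (3), from world to camera coordinates, as OpenCV has them; the wrist camera has in their place "mount" (4x4, takes a point from camera to tool coordinates, whose origin is the TCP and whose axes are the flange's). Camera axes: x right, y down, z forward; pixel columns grow to the right and rows downward; lengths in m; the calibration is good to about 2 mm. A picture is of the moment at which its call begins: read the wrist's pose just before it.
- finish_job(): hands the job in; it is judged then, once.
The state is a dict: "clock": time; "joints": joint angles; "qvel": joint speeds; "tau": joint torques, N m; "ee_pos": TCP position; "ee_rot": TCP orientation; "ft_force": force on the tool from outside, world axes, zero at the start; "ft_torque": the same for the moment, N m; "opening": opening from 0.0 (shut) to 1.0 (fully open); "finger_force": force on a finger pad.
Only numpy, scipy, OpenCV 4.12 (cv2) and the standard library are available. Lean on these libraries where they do the work, as an engineer would, in place of code of your own. Each camera call takes 0.05 s, during which the arm holds its last target. There are 200 camera calls.

TASK

Pack the red carton into the open grey tray with the teal carton and the black power adapter. The teal carton lies midway between the side walls beside it, leaving too little room on either hand: first shift it over to a side wall, then set the red carton down into the gap beside it. In the end all three must lie flat on the tray's floor, right side up as they are now, none on top of another or on the rim, and the red carton let go.

Things in the scene. Friction and masses are not known exactly. Their poses are not given: they have to be found in the camera images.
- tray: Open grey tray fixed to the table, 148 (x) x 180 (y) x 24 mm high outside; floor and walls 4 mm thick, so the inside is 140 (x) x 172 (y) x 20 mm deep. Origin at the centre of its underside, on the table; its x and y axes lie along its sides, z up. A thin rolled rim (look only, 5 mm) runs round the outside. The power adapter lies along the +y end wall inside; the remaining room, y from -86 to about +32 mm, is for the two cartons side by side along x.
- red_center (a point): Centre (half-way up) of the loose red and white carton, 62 (x) x 110 (y) x 42 mm high, about 0.09 kg, standing flat on the table at the start. Its axes lie along its sides, z up. It must be packed with its 110 mm length along the tray's y axis; its top then stands 46 mm above the table, 22 mm above the tray's rim. It can be gripped, closing along its x (62 mm), by the upper 16 mm, so that the fingers stay above the rim and the teal carton.
- teal_center (a point): Centre (half-way up) of the loose teal carton, 60 (x) x 95 (y) x 22 mm high, about 0.05 kg, lying flat on the tray's floor (its top is 26 mm above the table) with its length roughly along the tray's y axis, slightly askew and within 18 mm of the middle of the tray's width, so that the wider gap beside it is 34 to 58 mm. Light; it slides when pushed with a few newtons. Its axes lie along its sides, z up.
- adapter_center (a point): Centre (half-way up) of the loose black power adapter, 50 mm (its x) x 111 mm (its y) x 30 mm high (a short cable stub adds 18 mm of length), 0.22 kg, lying against the tray's +y end wall with its long y axis along the tray's x axis. It is already where it belongs.
Mind the look-alikes: they are no part of the job. What is meant by the part that bears red_center is not green, and is the smaller of those in its own colour.

How it is judged:
On the way:
1. the teal carton is shifted over to a side wall of the tray (within 12 mm of it) before the red carton goes in ((x of teal_center in the frame of tray above 0.028 m or x of teal_center in the frame of tray below -0.028 m) and z of teal_center in the frame of tray below 0.019 m and (horizontal distance between red_center and tray above 0.1 m or z of red_center in the frame of tray above 0.06 m)), for 0.2 s.
At the end, for the whole second after the job is handed in: The red carton, the teal carton and the power adapter all lie inside the tray, flat on its floor (each centre within 4 mm above its resting height, tilted less than 4 degrees), upright as they were, at rest (z of red_center in the frame of tray between 0.02 and 0.029 m and x of red_center in the frame of tray between -0.07 and 0.07 m and y of red_center in the frame of tray between -0.086 and 0.086 m and angle between each of red_center, teal_center, adapter_center's own z axis and vertical below 0.07 rad and linear speed of each of red_box, teal_box, adapter below 0.02 m/s and z of teal_center in the frame of tray between 0.01 and 0.019 m and x of teal_center in the frame of tray between -0.07 and 0.07 m and y of teal_center in the frame of tray between -0.086 and 0.086 m and z of adapter_center in the frame of tray between 0.014 and 0.023 m and x of adapter_center in the frame of tray between -0.07 and 0.07 m and y of adapter_center in the frame of tray between -0.086 and 0.086 m); the robot touches nothing.
It also fails if it takes over 64 s, if anything falls off the work surface, if the arm or the gripper's body presses on something with over 40 N, if the wrist force passes 120 N, or if a joint passes its speed limit or range.

## Working session

There is one attempt and no reset: what is moved stays moved. The work goes in short steps, Python scripts to look and compute and a tool call to move; the robot and the scene stay as the last step left them, time stands still between calls to the robot, and variables do not carry over. Pictures are saved under pics/ and viewed, at most 10 in all, crops included, and the job is handed in when it is done.

Besides the shell and the picture viewer there is one more tool, called after "Emit:" by a JSON object that holds its "name" and its "arguments". jog_arm: Moves the arm, as the interface text tells. Its arguments: {"type":"object","properties":{"motion":{"type":"array"},"jaw":{"type":"number"},"force":{"type":"number"}},"required":["motion"]}

```bash
mkdir -p pics; cat > h.py <<'E'
import numpy as np,cv2
from bench import *
from scipy.spatial.transform import Rotation as R
def cloud(n):
    s=read_state(); im=get_image(n); z=im["range_z"]; v,u=np.mgrid[:480,:640]
    P=np.stack([(u-im["cx"])/im["fx"]*z,(v-im["cy"])/im["fy"]*z,z],-1)
    if n=="wrist":
        M=np.array(im["mount"]); P=P@M[:3,:3].T+M[:3,3]
        W=P@R.from_quat(s["ee_rot"]).as_matrix().T+np.array(s["ee_pos"])
    else:
        r=cv2.Rodrigues(np.array(im["rvec"],float))[0]; W=(P-np.array(im["tvec"]).ravel())@r
    W[z==0]=np.nan
    return im["frame"],W
E
python3 - <<'E'
from h import *
print(read_state(),grip_point_offset)
f,W=cloud("top"); g,V=cloud("side")
cv2.imwrite("pics/top.png",f[...,::-1]); cv2.imwrite("pics/side.png",g[...,::-1])
np.savez("top.npz",f=f,W=W)
E
```

```text
{'clock': 0.0, 'joints': array([-1.35201500e+00,  4.23881947e-01,  1.63067841e+00,  8.15507980e-06,
        1.08862730e+00, -1.89901668e-02]), 'qvel': array([-1.20372949e-03, -7.68723197e-04, -5.76186435e-04, -1.45287729e-03,
        3.80472001e-05,  3.93034396e-04]), 'tau': array([ 1.64187491e-03, -5.57379341e+01, -2.81744832e+01,  1.20574731e-05,
        7.44451827e-03, -3.25486906e-05]), 'ee_pos': array([ 0.14714898, -0.60698302,  0.3031245 ]), 'ee_rot': array([ 9.92941318e-01,  1.18603973e-01, -7.59411751e-05, -7.93884657e-04]), 'ft_force': array([0.39947897, 0.05922045, 1.49826569]), 'ft_torque': array([ 0.00850473,  0.0110347 , -0.02090346]), 'finger_force': 0.0, 'opening': 1.001790884971081} 0.0539
```

View pics/top.png

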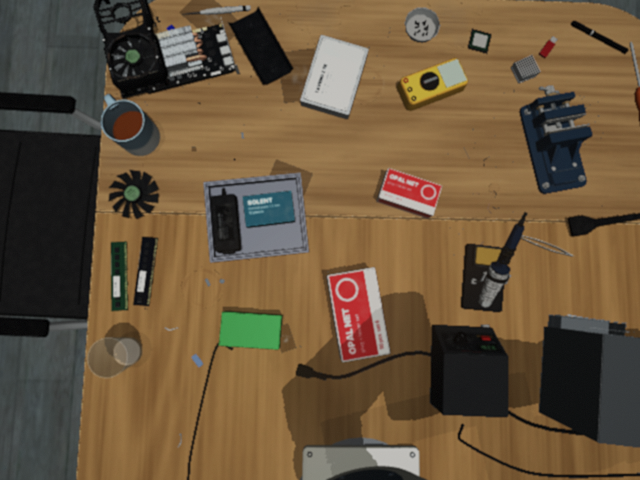

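View pics/side.png

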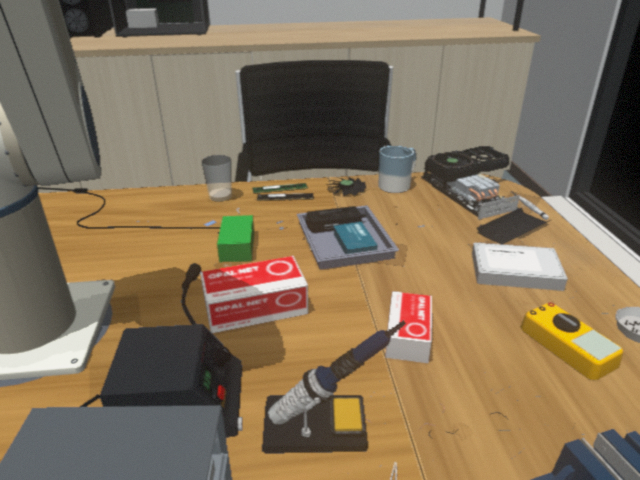

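The top view shows three cartons: red-white at (410,192), a bigger red-white one at (357,313), and a green one at (251,330). The one meant is (410,192), because it is red and the smaller of the two reds. The tray is at (256,217), with the adapter on its left at (226,222) and the teal carton at (268,208). I'll measure these and confirm with a crop.

```bash
cat >> h.py <<'E'
def rect(W,m,zlo,zhi):
    # min-area rectangle of the world points in mask with height in band
    m=m&(W[...,2]>zlo)&(W[...,2]<zhi)
    k,l,st,_=cv2.connectedComponentsWithStats(m.astype(np.uint8)); i=1+st[1:,4].argmax(); m=l==i
    p=W[m]; (c,s,a)=cv2.minAreaRect((p[:,:2]*1000).astype(np.float32))
    if s[0]>s[1]: s=s[::-1]; a+=90   # a: now direction of the SHORT side is a-90.. long side at a+90
    return dict(c=np.round(c,1),s=np.round(s,1),long_dir=round((a+90)%180,2),z=np.round(np.median(p[:,2])*1000,1),n=len(p))
def win(u0,u1,v0,v1):
    m=np.zeros((480,640),bool); m[v0:v1,u0:u1]=1; return m
E
python3 - <<'E'
from h import *
d=np.load("top.npz"); f,W=d["f"],d["W"]
print("redS",rect(W,win(370,450,160,225),.034,.06))
print("redL",rect(W,win(320,395,260,370),.034,.2))
print("tray",rect(W,win(195,315,165,270),.012,.08))
h=cv2.cvtColor(f,cv2.COLOR_RGB2HSV)
teal=(h[...,0]>85)&(h[...,0]<110)&(h[...,1]>110)
print("teal",rect(W,win(236,300,180,235)&teal,.015,.04))
print("adap",rect(W,win(205,245,185,260)&(f.max(-1)<60),.015,.05))
c=cv2.resize(f[150:280,190:450],None,fx=3,fy=3,interpolation=2); cv2.imwrite("pics/c1.png",c[...,::-1])
E
```

```text
redS {'c': array([589. , -91.2]), 's': array([ 63.6, 110.7]), 'long_dir': 72.53, 'z': np.float64(42.4), 'n': 1859}
redL {'c': array([355.2,   9. ]), 's': array([ 90. , 158.8]), 'long_dir': 10.59, 'z': np.float64(61.3), 'n': 4351}
tray {'c': array([537. , 206.2]), 's': array([158.9, 190.5]), 'long_dir': 97.14, 'z': np.float64(24.8), 'n': 3323}
teal {'c': array([553.1, 182.2]), 's': array([60.1, 92.8]), 'long_dir': 98.33, 'z': np.float64(26.5), 'n': 1182}
adap {'c': array([527.6, 265.2]), 's': array([ 53., 128.]), 'long_dir': 7.15, 'z': np.float64(33.2), 'n': 1545}
```

View pics/c1.png

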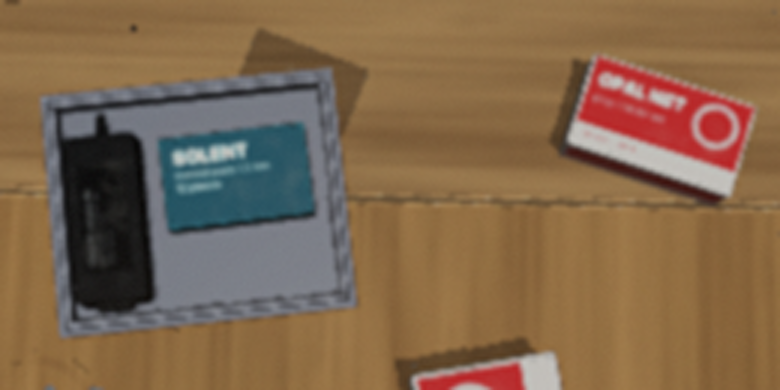

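The crop confirms it. The smaller red carton at original pixel (410,192) measures 64x111x42 mm, while the other red one is 90x159x61. The teal carton sits in the tray at about tray x = +13, with the wider gap on the -x side. Next I'll check obstacle heights along the way and compute the push move.

```bash
cat >> h.py <<'E'
T0=np.array([537.,206.2])/1000; A=np.radians(97.14-90)
ex=np.array([np.cos(A),np.sin(A)]); ey=np.array([-np.sin(A),np.cos(A)])
def tr(p): d=np.asarray(p)-T0; return d@ex,d@ey
def wd(x,y): return T0+x*ex+y*ey
def go(x,y,z,yaw):
    # yaw: world angle of tool y (deg), tool down; prints jog from present pose
    s=read_state(); Rn=R.from_quat(s["ee_rot"]); t=np.radians(yaw); c,n=np.cos(t),np.sin(t)
    Rt=np.array([[-n,c,0],[c,n,0],[0,0,-1.]]);  Rt[:,0]=np.cross(Rt[:,1],Rt[:,2])
    d=Rn.inv().apply(np.array([x,y,z])-s["ee_pos"]); w=(Rn.inv()*R.from_matrix(Rt)).as_rotvec()
    print("jog",np.round(d,4),"rot",np.round(w,4),"now",np.round(s["ee_pos"],4),s["clock"])
E
python3 - <<'E'
from h import *
W=np.load("top.npz")["W"]
for b in [(430,510,320,420),(540,640,310,450),(320,640,200,480),(515,600,80,195)]:
    print(b,np.nanmax(W[b[2]:b[3],b[0]:b[1],2]),np.nanmin(W[b[2]:b[3],b[0]:b[1],:2],axis=(0,1)),np.nanmax(W[b[2]:b[3],b[0]:b[1],:2],axis=(0,1)))
print(tr([.5531,.1822]),tr([.5276,.2652]))
p=wd(-.0435,-.026);print(p); go(*p,.2,7.14)
E
```

```text
(430, 510, 320, 420) 0.09846114929699673 [ 0.15661368 -0.29518406] [ 0.34596953 -0.13207661]
(540, 640, 310, 450) 0.19008762868144524 [ 0.1019465 -0.558446 ] [ 0.36942355 -0.34345521]
(320, 640, 200, 480) 0.3208662131823983 [ 0.04724689 -0.57361805] [0.59293017 0.0821514 ]
(515, 600, 80, 195) 0.0757890053702521 [ 0.59833343 -0.50104631] [ 0.84928918 -0.3122486 ]
(np.float64(0.012992089637200516), np.float64(-0.025815026764637428)) (np.float64(-0.0019937475441422145), np.float64(0.05971084466602551))
[0.49706897 0.17499482]
jog [ 0.5243 -0.6774  0.1042] rot [-1.2000e-03 -1.1000e-03 -1.4576e+00] now [ 0.1472 -0.607   0.3032] 0.1
```

Emit:
{"name": "jog_arm", "arguments": {"motion": [{"z": -0.04},{"x": 0.03,"y": -0.039,"z": -0.06,"wz": -0.1},{"x": 0.05,"y": -0.065,"z": -0.06,"wz": -0.2},{"x": 0.075,"y": -0.097,"z": -0.06,"wz": -0.3},{"x": 0.1,"y": -0.129,"z": -0.06,"wz": -0.4},{"x": 0.125,"y": -0.161,"z": -0.06,"wz": -0.5},{"x": 0.15,"y": -0.194,"z": -0.06,"wz": -0.6},{"x": 0.175,"y": -0.226,"z": -0.06,"wz": -0.7},{"x": 0.2,"y": -0.258,"z": -0.06,"wz": -0.8},{"x": 0.225,"y": -0.291,"z": -0.06,"wz": -0.9}], "jaw": 1}}

```text
schema error: expected keys x, y, z, wx, wy, wz
```

```bash
python3 - <<'E'
from h import *
go(*wd(-.0435,-.026),.25,7.14)
E
```

```text
jog [ 0.5243 -0.6775  0.0542] rot [-1.2000e-03 -1.1000e-03 -1.4576e+00] now [ 0.1472 -0.607   0.3032] 0.1
```

Emit:
{"name": "jog_arm", "arguments": {"motion": [{"x": 0,"y": 0,"z": -0.04,"wx": 0,"wy": 0,"wz": 0},{"x": 0.03,"y": -0.039,"z": -0.06,"wx": 0,"wy": 0,"wz": -0.1},{"x": 0.05,"y": -0.065,"z": -0.06,"wx": 0,"wy": 0,"wz": -0.2},{"x": 0.225,"y": -0.291,"z": -0.06,"wx": 0,"wy": 0,"wz": -0.9},{"x": 0.225,"y": -0.291,"z": -0.06,"wx": 0,"wy": 0,"wz": -0.9},{"x": 0.225,"y": -0.291,"z": -0.06,"wx": 0,"wy": 0,"wz": -0.9},{"x": 0.225,"y": -0.291,"z": -0.06,"wx": 0,"wy": 0,"wz": -0.9},{"x": 0.225,"y": -0.291,"z": -0.06,"wx": 0,"wy": 0,"wz": -0.9},{"x": 0.225,"y": -0.291,"z": -0.06,"wx": 0,"wy": 0,"wz": -0.9},{"x": 0.225,"y": -0.291,"z": -0.06,"wx": 0,"wy": 0,"wz": -0.9}], "jaw": 1}}

```text
clock: 0.93
ee_pos: [0.2974, -0.2693, 0.3637]
ee_rot: [0.841, 0.54, 0.0, -0.0]
ft_force: [0.2, 0.2, 0.1]
opening: -0.002
finger_force: 0.0
```

```bash
python3 - <<'E'
from h import *
go(*wd(-.0435,-.026),.25,7.14)
E
```

```text
jog [ 0.487  -0.0033  0.1139] rot [-2.000e-04 -4.000e-04 -5.538e-01] now [ 0.2974 -0.2693  0.3637] 0.9333
```

Emit:
{"name": "jog_arm", "arguments": {"motion": [{"x": 0.39,"y": -0.003,"z": 0.05,"wx": 0,"wy": 0,"wz": -0.554},{"x": 0.39,"y": -0.003,"z": 0.05,"wx": 0,"wy": 0,"wz": -0.554},{"x": 0.39,"y": -0.003,"z": 0.05,"wx": 0,"wy": 0,"wz": -0.554},{"x": 0.39,"y": -0.003,"z": 0.05,"wx": 0,"wy": 0,"wz": -0.554},{"x": 0.39,"y": -0.003,"z": 0.05,"wx": 0,"wy": 0,"wz": -0.554},{"x": 0.39,"y": -0.003,"z": 0.05,"wx": 0,"wy": 0,"wz": -0.554},{"x": 0.39,"y": -0.003,"z": 0.05,"wx": 0,"wy": 0,"wz": -0.554},{"x": 0.39,"y": -0.003,"z": 0.05,"wx": 0,"wy": 0,"wz": -0.554},{"x": 0.39,"y": -0.003,"z": 0.05,"wx": 0,"wy": 0,"wz": -0.554},{"x": 0.39,"y": -0.003,"z": 0.05,"wx": 0,"wy": 0,"wz": -0.554}]}}

```text
clock: 1.77
ee_pos: [0.4595, 0.0875, 0.3133]
ee_rot: [0.662, 0.749, 0.0, -0.0]
ft_force: [1.3, 0.4, -0.6]
opening: -0.0
finger_force: 0.0
```

Emit:
{"name": "jog_arm", "arguments": {"motion": [{"x": 0.1,"y": 0,"z": 0.06,"wx": 0,"wy": 0,"wz": 0},{"x": 0.1,"y": 0,"z": 0.06,"wx": 0,"wy": 0,"wz": 0},{"x": 0.1,"y": 0,"z": 0.06,"wx": 0,"wy": 0,"wz": 0},{"x": 0.1,"y": 0,"z": 0.06,"wx": 0,"wy": 0,"wz": 0}]}}

```text
clock: 2.1
ee_pos: [0.4441, 0.1861, 0.2508]
ee_rot: [0.662, 0.75, -0.002, -0.002]
ft_force: [-1.2, -0.3, 0.1]
opening: -0.001
finger_force: 0.0
```

```bash
python3 - <<'E'
from h import *
go(*wd(-.0435,-.026),.091,7.14)
f,W=cloud("wrist"); cv2.imwrite("pics/w1.png",f[...,::-1]); np.savez("w1.npz",f=f,W=W)
m=W[...,2]>.05; print("high pts",m.sum(), np.nanmin(W[m][:,2]) if m.any() else 0)
E
```

```text
jog [-0.0176  0.052   0.1595] rot [-0.005   0.0003 -0.0002] now [0.4441 0.1861 0.2508] 2.1
high pts 59671 0.05001624542961469
```

View pics/w1.png

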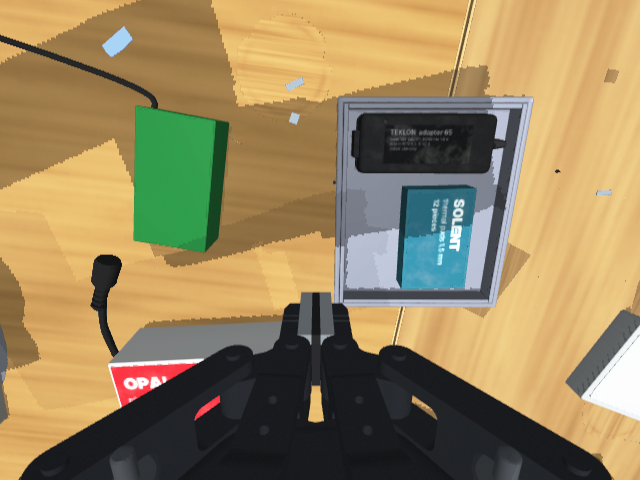

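The wrist view shows the closed fingers, with tips around (316,292). The tray is at (435,200), the teal carton at (435,235) and the adapter at (425,143). I'll refine the poses and get the real tip length and width from depth.

```bash
python3 - <<'E'
from h import *
d=np.load("w1.npz"); f,W=d["f"],d["W"]; s=read_state()
Q=R.from_quat(s["ee_rot"]).inv().apply((W-s["ee_pos"]).reshape(-1,3)).reshape(W.shape)*1000
for v,u in [(295,308),(295,325),(300,308),(320,308),(320,288),(320,347),(345,308)]: print(v,u,Q[v,u].round(1))
m=win(270,360,285,360)&(Q[...,2]<100); print("max tool z",np.nanpercentile(Q[m][:,2],[99,100]),"y ext",[ (z,np.nanmin(Q[m&(Q[...,2]>z)][:,1]).round(1),np.nanmax(Q[m&(Q[...,2]>z)][:,1]).round(1)) for z in (40,50,55,60,65,70)])
h=cv2.cvtColor(f,cv2.COLOR_RGB2HSV)
teal=(h[...,0]>80)&(h[...,0]<110)&(h[...,1]>90)
for n,r in [("tray",rect(W,win(325,540,85,310),.019,.08)),("teal",rect(W,win(340,510,175,300)&teal,.0235,.04)),("adap",rect(W,win(345,500,100,180)&(f.max(-1)<80),.027,.05))]:
    print(n,r,"tray frame",np.round(tr(r["c"]/1000),4))
E
```

```text
295 308 [14.2 -3.5 66.6]
295 325 [14.5  3.9 66.1]
300 308 [14.4 -3.4 61.5]
320 308 [15.  -3.1 44.4]
320 288 [ 10.1 -11.4  52.6]
320 347 [ 9.9 12.6 52.9]
345 308 [15.3 -2.7 28.3]
max tool z [67.92232975 70.32638617] y ext [(40, np.float64(-13.9), np.float64(13.4)), (50, np.float64(-13.8), np.float64(13.4)), (55, np.float64(-13.8), np.float64(13.4)), (60, np.float64(-13.8), np.float64(13.3)), (65, np.float64(-12.4), np.float64(11.9)), (70, np.float64(-0.9), np.float64(-0.9))]
tray {'c': array([528.8, 269.2]), 's': array([ 48.8, 128.6]), 'long_dir': 8.01, 'z': np.float64(34.1), 'n': 8357} tray frame [-0.0003  0.0635]
teal {'c': array([554. , 186.3]), 's': array([60.8, 95.4]), 'long_dir': 98.21, 'z': np.float64(27.2), 'n': 5943} tray frame [ 0.0144 -0.0219]
adap {'c': array([521.5, 267.6]), 's': array([ 46.3, 113.7]), 'long_dir': 7.19, 'z': np.float64(34.1), 'n': 7930} tray frame [-0.0077  0.0629]
```

Emit:
{"name": "jog_arm", "arguments": {"motion": [{"x": -0.015,"y": 0.053,"z": 0.08,"wx": 0,"wy": 0,"wz": 0},{"x": -0.015,"y": 0.053,"z": 0.08,"wx": 0,"wy": 0,"wz": 0},{"x": -0.015,"y": 0.053,"z": 0.08,"wx": 0,"wy": 0,"wz": 0},{"x": -0.015,"y": 0.053,"z": 0.08,"wx": 0,"wy": 0,"wz": 0},{"x": -0.015,"y": 0.053,"z": 0.08,"wx": 0,"wy": 0,"wz": 0},{"x": -0.015,"y": 0.053,"z": 0.08,"wx": 0,"wy": 0,"wz": 0}]}}

```text
clock: 2.65
ee_pos: [0.5006, 0.174, 0.1751]
ee_rot: [0.663, 0.748, 0.0, 0.0]
ft_force: [0.7, 0.5, 0.4]
opening: 0.001
finger_force: 0.0
```

```bash
python3 - <<'E'
from h import *
s=read_state(); print(s["qvel"].round(3))
go(*wd(-.043,-.025),.087,7.14)
f,W=cloud("wrist"); np.savez("w2.npz",f=f,W=W); cv2.imwrite("pics/w2.png",f[...,::-1])
h=cv2.cvtColor(f,cv2.COLOR_RGB2HSV); teal=(h[...,0]>80)&(h[...,0]<110)&(h[...,1]>90)
r=rect(W,teal,.022,.04); print(r,np.round(tr(r["c"]/1000),4))
E
```

```text
[ 0.009 -0.021  0.003 -0.    -0.003  0.   ]
jog [ 0.0024 -0.003   0.0881] rot [ 0.0007 -0.0001 -0.0044] now [0.5006 0.174  0.1751] 2.65
{'c': array([554. , 186.2]), 's': array([60.3, 95.3]), 'long_dir': 98.29, 'z': np.float64(27.2), 'n': 10473} [ 0.0144 -0.022 ]
```

View pics/w2.png

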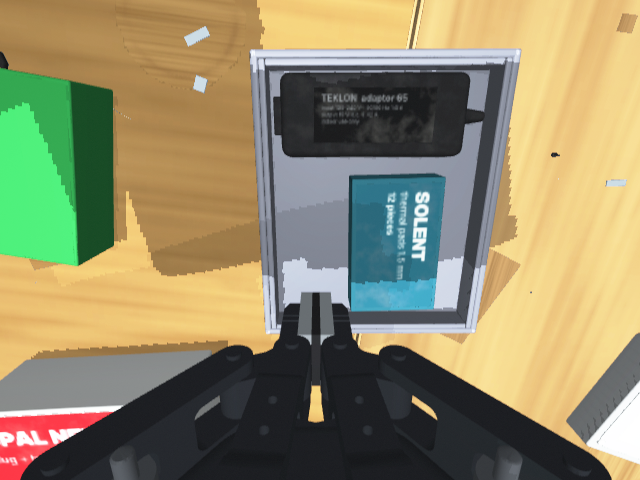

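The wrist view shows the tray rim, corners at (250,50), (520,50), (477,332) and (268,332), and the fingertips over the -x gap, left of the teal carton. I'll fit the tray in this view.

```bash
python3 - <<'E'
from h import *
d=np.load("w2.npz"); f,W=d["f"],d["W"]
h=cv2.cvtColor(f,cv2.COLOR_RGB2HSV)
m=win(240,530,40,300)&(W[...,2]>.02)&(W[...,2]<.0275)&(h[...,1]<60)&(f.max(-1)>90)
k,l,st,_=cv2.connectedComponentsWithStats(m.astype(np.uint8),connectivity=8); m=l==1+st[1:,4].argmax()
p=W[m][:,:2]; print(m.sum(), np.nanmedian(W[m][:,2]))
t=np.array(tr(p)).T*1000
# left wall outer edge, right wall outer edge by y-bins; top edge by x-bins
for y in range(-60,100,20):
    q=t[abs(t[:,1]-y)<5]; print(y,q[:,0].min().round(1) if len(q) else 0,q[:,0].max().round(1) if len(q) else 0)
for x in range(-60,70,20):
    q=t[abs(t[:,0]-x)<5]; print("x",x,q[:,1].max().round(1) if len(q) else 0)
E
```

```text
10576 0.023842267769888528
-60 -77.9 79.7
-40 -77.6 79.9
-20 -77.8 80.2
0 -77.8 80.1
20 -77.8 79.8
40 -77.6 80.3
60 -77.7 80.1
80 -77.6 80.5
x -60 98.9
x -40 99.0
x -20 98.8
x 0 98.8
x 20 99.2
x 40 98.4
x 60 99.0
```

Emit:
{"name": "jog_arm", "arguments": {"motion": [{"x": 0,"y": -0.003,"z": 0.04,"wx": 0,"wy": 0,"wz": 0},{"x": 0,"y": -0.003,"z": 0.065,"wx": 0,"wy": 0,"wz": 0},{"x": 0,"y": -0.003,"z": 0.08,"wx": 0,"wy": 0,"wz": 0},{"x": 0,"y": -0.003,"z": 0.086,"wx": 0,"wy": 0,"wz": 0},{"x": 0,"y": -0.003,"z": 0.086,"wx": 0,"wy": 0,"wz": 0},{"x": 0,"y": -0.003,"z": 0.086,"wx": 0,"wy": 0,"wz": 0}]}}

```text
clock: 3.2
ee_pos: [0.4981, 0.1744, 0.0891]
ee_rot: [0.663, 0.749, 0.001, 0.0]
ft_force: [0.8, 0.6, 0.6]
opening: -0.001
finger_force: 0.0
```

Emit:
{"name": "jog_arm", "arguments": {"motion": [{"x": 0,"y": 0.006,"z": 0,"wx": 0,"wy": 0,"wz": 0},{"x": 0,"y": 0.012,"z": 0,"wx": 0,"wy": 0,"wz": 0},{"x": 0,"y": 0.016,"z": 0,"wx": 0,"wy": 0,"wz": 0},{"x": 0,"y": 0.02,"z": 0,"wx": 0,"wy": 0,"wz": 0},{"x": 0,"y": 0.024,"z": 0,"wx": 0,"wy": 0,"wz": 0},{"x": 0,"y": 0.028,"z": 0,"wx": 0,"wy": 0,"wz": 0},{"x": 0,"y": 0.031,"z": 0,"wx": 0,"wy": 0,"wz": 0},{"x": 0,"y": 0.034,"z": 0,"wx": 0,"wy": 0,"wz": 0},{"x": 0,"y": 0.036,"z": 0,"wx": 0,"wy": 0,"wz": 0},{"x": 0,"y": 0.036,"z": 0,"wx": 0,"wy": 0,"wz": 0}]}}

```text
clock: 4.03
ee_pos: [0.5327, 0.1782, 0.0889]
ee_rot: [0.663, 0.749, -0.001, -0.001]
ft_force: [-7.5, -0.8, 13.6]
opening: -0.001
finger_force: 6.2
```

```bash
cat >> h.py <<'E'
def teal(n="wrist"):
    f,W=cloud(n); h=cv2.cvtColor(f,cv2.COLOR_RGB2HSV); t=(h[...,0]>80)&(h[...,0]<110)&(h[...,1]>90)
    if n=="top": t&=win(200,310,170,270)
    r=rect(W,t,.021,.04); print(n,r,np.round(tr(r["c"]/1000),4)); return f,W
E
python3 - <<'E'
from h import *
s=read_state(); print(np.round(tr(s["ee_pos"][:2]),4),s["ee_pos"])
teal("wrist"); teal("top")
E
```

```text
[-0.0078 -0.0272] [0.53265118 0.17823079 0.08891072]
wrist {'c': array([573.5, 192.9]), 's': array([61. , 86.6]), 'long_dir': 99.03, 'z': np.float64(27.2), 'n': 18003} [ 0.0346 -0.0177]Traceback (most recent call last):
  File "<stdin>", line 3, in <module>
  File "h.py", line 36, in teal
    r=rect(W,t,.021,.04); print(n,r,np.round(tr(r["c"]/1000),4)); return f,W
  File "h.py", line 17, in rect
    k,l,st,_=cv2.connectedComponentsWithStats(m.astype(np.uint8)); i=1+st[1:,4].argmax(); m=l==i
                                                                       ~~~~~~~~~~~~~~~^^
ValueError: attempt to get argmax of an empty sequence
```

Emit:
{"name": "jog_arm", "arguments": {"motion": [{"x": 0,"y": -0.006,"z": 0,"wx": 0,"wy": 0,"wz": 0},{"x": 0,"y": -0.006,"z": 0,"wx": 0,"wy": 0,"wz": 0},{"x": 0,"y": -0.006,"z": 0.009,"wx": 0,"wy": 0,"wz": 0},{"x": 0,"y": -0.006,"z": 0.009,"wx": 0,"wy": 0,"wz": 0},{"x": 0,"y": -0.003,"z": 0.009,"wx": 0,"wy": 0,"wz": 0},{"x": 0,"y": 0,"z": 0.009,"wx": 0,"wy": 0,"wz": 0},{"x": 0,"y": 0.002,"z": 0.009,"wx": 0,"wy": 0,"wz": 0},{"x": 0,"y": 0.003,"z": 0.009,"wx": 0,"wy": 0,"wz": 0},{"x": 0,"y": 0.004,"z": 0.009,"wx": 0,"wy": 0,"wz": 0},{"x": 0,"y": 0.005,"z": 0.009,"wx": 0,"wy": 0,"wz": 0}]}}

```text
clock: 4.97
ee_pos: [0.5373, 0.179, 0.0788]
ee_rot: [0.663, 0.749, -0.001, -0.001]
ft_force: [-6.7, 0.8, 4.2]
opening: -0.001
finger_force: 3.7
```

```bash
python3 - <<'E'
from h import *
s=read_state(); print(np.round(tr(s["ee_pos"][:2]),4),s["ee_pos"])
teal("wrist")
E
```

```text
[-0.0031 -0.027 ] [0.53730993 0.1790048  0.07878057]
wrist {'c': array([580.1, 196.6]), 's': array([62. , 80.6]), 'long_dir': 97.49, 'z': np.float64(27.2), 'n': 19027} [ 0.0416 -0.0149]
```

Emit:
{"name": "jog_arm", "arguments": {"motion": [{"x": 0,"y": -0.01,"z": 0,"wx": 0,"wy": 0,"wz": 0},{"x": 0,"y": -0.01,"z": 0,"wx": 0,"wy": 0,"wz": 0},{"x": 0,"y": -0.01,"z": -0.12,"wx": 0,"wy": 0,"wz": 0},{"x": 0,"y": -0.01,"z": -0.12,"wx": 0,"wy": 0,"wz": 0},{"x": 0,"y": -0.01,"z": -0.12,"wx": 0,"wy": 0,"wz": 0},{"x": 0,"y": -0.01,"z": -0.12,"wx": 0,"wy": 0,"wz": 0},{"x": 0,"y": -0.01,"z": -0.12,"wx": 0,"wy": 0,"wz": 0}], "jaw": 0}}

```text
clock: 5.6
ee_pos: [0.53, 0.1782, 0.2017]
ee_rot: [0.663, 0.749, 0.003, 0.002]
ft_force: [0.2, -0.4, -0.7]
opening: 0.974
finger_force: 0.0
```

```bash
python3 - <<'E'
from h import *
teal("wrist"); go(.589,-.091,.2,-17.5)
E
```

```text
wrist {'c': array([580.5, 188.3]), 's': array([60.8, 96.3]), 'long_dir': 97.25, 'z': np.float64(27.1), 'n': 8546} [ 0.0409 -0.0232]
jog [-2.742e-01  2.720e-02 -1.000e-04] rot [ 0.0026 -0.0009  0.4264] now [0.5289 0.1779 0.1999] 5.65
```

Emit:
{"name": "jog_arm", "arguments": {"motion": [{"x": -0.3,"y": 0.01,"z": 0,"wx": 0,"wy": 0,"wz": 0.427},{"x": -0.3,"y": 0.01,"z": 0,"wx": 0,"wy": 0,"wz": 0.427},{"x": -0.3,"y": 0.01,"z": 0,"wx": 0,"wy": 0,"wz": 0.427},{"x": -0.3,"y": 0.01,"z": 0,"wx": 0,"wy": 0,"wz": 0.427},{"x": -0.3,"y": 0.01,"z": 0,"wx": 0,"wy": 0,"wz": 0.427},{"x": -0.3,"y": 0.01,"z": 0,"wx": 0,"wy": 0,"wz": 0.427},{"x": -0.3,"y": 0.01,"z": 0,"wx": 0,"wy": 0,"wz": 0.427},{"x": -0.3,"y": 0.01,"z": 0,"wx": 0,"wy": 0,"wz": 0.427},{"x": -0.3,"y": 0.01,"z": 0,"wx": 0,"wy": 0,"wz": 0.427},{"x": -0.3,"y": 0.01,"z": 0,"wx": 0,"wy": 0,"wz": 0.427}]}}

```text
clock: 6.48
ee_pos: [0.5736, -0.1188, 0.1974]
ee_rot: [0.807, 0.59, -0.001, -0.001]
ft_force: [0.4, 0.0, -0.6]
opening: 1.001
finger_force: 0.0
```

```bash
python3 - <<'E'
from h import *
s=read_state(); print(s["qvel"].round(3))
f,W=cloud("wrist"); r=rect(W,win(0,640,0,420),.036,.05); print(r)
cv2.imwrite("pics/w3.png",f[...,::-1])
go(*(r["c"]/1000),.12,r["long_dir"]-90)
Q=R.from_quat(s["ee_rot"]).inv().apply((W-s["ee_pos"]).reshape(-1,3)).reshape(W.shape)*1000
m=(W[...,2]>.08)&(W[...,2]<.19); print("fingers: max tool z",np.nanpercentile(Q[m][:,2],[90,99,99.9]))
E
```

```text
[ 0.036 -0.013  0.012  0.002  0.002  0.   ]
{'c': array([589.9, -86.7]), 's': array([ 62.5, 110. ]), 'long_dir': 72.61, 'z': np.float64(43.2), 'n': 15123}
jog [0.0346 0.0063 0.0776] rot [-0.0027 -0.0001 -0.0026] now [ 0.5736 -0.1179  0.1977] 6.5333
fingers: max tool z [47.99610455 56.90588083 59.19227636]
```

View pics/w3.png

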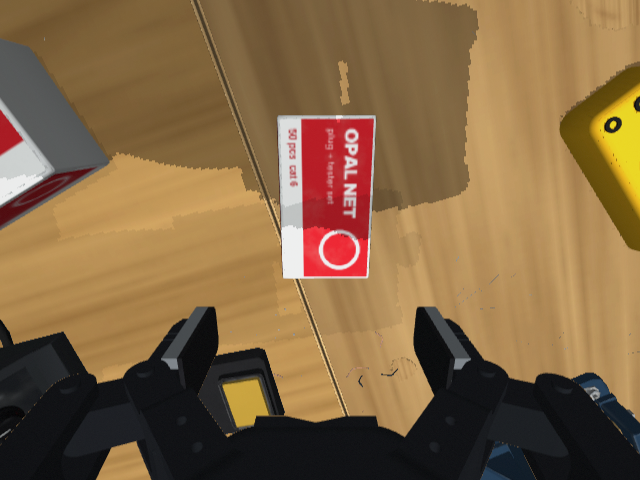

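The wrist view shows the open fingers and the small red carton at (328,197), measured 62.5x110 mm with its top at 43 mm. That matches the description. I'll move over it and descend.

Emit:
{"name": "jog_arm", "arguments": {"motion": [{"x": 0.033,"y": 0.0065,"z": 0.04,"wx": 0,"wy": 0,"wz": 0},{"x": 0.033,"y": 0.0065,"z": 0.065,"wx": 0,"wy": 0,"wz": 0},{"x": 0.033,"y": 0.0065,"z": 0.075,"wx": 0,"wy": 0,"wz": 0},{"x": 0.033,"y": 0.0065,"z": 0.075,"wx": 0,"wy": 0,"wz": 0},{"x": 0.033,"y": 0.0065,"z": 0.075,"wx": 0,"wy": 0,"wz": 0}]}}

```text
clock: 6.95
ee_pos: [0.5901, -0.0882, 0.1237]
ee_rot: [0.806, 0.592, -0.001, -0.001]
ft_force: [0.4, 0.6, 0.8]
opening: 0.996
finger_force: 0.0
```

```bash
python3 - <<'E'
from h import *
go(.5895,-.0885,.093,-17.4)
E
```

```text
jog [-0.0004 -0.0004  0.0307] rot [-0.002   0.0004 -0.0005] now [ 0.5901 -0.0882  0.1237] 6.95
```

Emit:
{"name": "jog_arm", "arguments": {"motion": [{"x": 0,"y": 0,"z": 0.02,"wx": 0,"wy": 0,"wz": 0},{"x": 0,"y": 0,"z": 0.03,"wx": 0,"wy": 0,"wz": 0},{"x": 0,"y": 0,"z": 0.03,"wx": 0,"wy": 0,"wz": 0},{"x": 0,"y": 0,"z": 0.03,"wx": 0,"wy": 0,"wz": 0}]}}

```text
clock: 7.28
ee_pos: [0.5907, -0.0894, 0.0945]
ee_rot: [0.807, 0.591, -0.0, -0.0]
ft_force: [-0.0, -0.2, 0.5]
opening: 0.999
finger_force: 0.0
```

Emit:
{"name": "jog_arm", "arguments": {"motion": [{"x": 0,"y": 0,"z": 0,"wx": 0,"wy": 0,"wz": 0},{"x": 0,"y": 0,"z": 0,"wx": 0,"wy": 0,"wz": 0},{"x": 0,"y": 0,"z": 0,"wx": 0,"wy": 0,"wz": 0},{"x": 0,"y": 0,"z": 0,"wx": 0,"wy": 0,"wz": 0},{"x": 0,"y": 0,"z": 0,"wx": 0,"wy": 0,"wz": 0},{"x": 0,"y": 0,"z": 0,"wx": 0,"wy": 0,"wz": 0}], "jaw": 1, "force": 25}}

```text
clock: 7.78
ee_pos: [0.5912, -0.0894, 0.0951]
ee_rot: [0.807, 0.591, 0.0, 0.001]
ft_force: [-2.0, -1.3, 6.0]
opening: 0.72
finger_force: 27.9
```

Emit:
{"name": "jog_arm", "arguments": {"motion": [{"x": 0,"y": 0,"z": -0.02,"wx": 0,"wy": 0,"wz": 0},{"x": 0,"y": 0,"z": -0.05,"wx": 0,"wy": 0,"wz": 0},{"x": 0,"y": 0,"z": -0.08,"wx": 0,"wy": 0,"wz": 0},{"x": 0,"y": 0,"z": -0.1,"wx": 0,"wy": 0,"wz": 0},{"x": 0,"y": 0,"z": -0.1,"wx": 0,"wy": 0,"wz": 0}]}}

```text
clock: 8.2
ee_pos: [0.5931, -0.0897, 0.1988]
ee_rot: [0.807, 0.591, 0.003, 0.003]
ft_force: [1.7, -0.7, -1.4]
opening: 0.718
finger_force: 28.8
```

```bash
python3 - <<'E'
from h import *
s=read_state(); f,W=cloud("wrist")
Q=R.from_quat(s["ee_rot"]).inv().apply((W-s["ee_pos"]).reshape(-1,3)).reshape(W.shape)*1000
h=cv2.cvtColor(f,cv2.COLOR_RGB2HSV); 
m=((h[...,1]<60)&(h[...,2]>120)|((h[...,0]<8)|(h[...,0]>172))&(h[...,1]>130))&(Q[...,2]>35)&(Q[...,2]<75)&(abs(Q[...,0])<90)&(abs(Q[...,1])<60)
p=Q[m]; print("box in tool: x,y,z pct",np.nanpercentile(p,[1,50,99],axis=0).round(1),m.sum())
t=np.median(p[:,2]); q=p[abs(p[:,2]-t)<4]; print(cv2.minAreaRect(q[:,:2].astype(np.float32)),q.max(0),q.min(0))
A1=np.c_[q[:,:2],np.ones(len(q))]; print("tilt",np.linalg.lstsq(A1,q[:,2],rcond=None)[0])
cv2.imwrite("pics/w4.png",f[...,::-1]); go(*wd(-.029,-.0265),.2,7.14)
E
```

```text
box in tool: x,y,z pct [[-40.8 -30.5  50.6]
 [ 14.9  -1.1  52. ]
 [ 56.7  29.6  53.5]] 30569
((4.514316558837891, -0.5250186920166016), (62.68254470825195, 105.87529754638672), 89.98504638671875) [57.45867902 30.81162455 55.13690571] [-48.43131781 -31.86847898  49.53987262]
tilt [8.39831641e-04 1.18243200e-03 5.19569566e+01]
jog [ 0.2292 -0.1568 -0.0041] rot [ 5.300e-03  4.000e-04 -4.306e-01] now [ 0.592  -0.0895  0.1966] 8.25
```

View pics/w4.png

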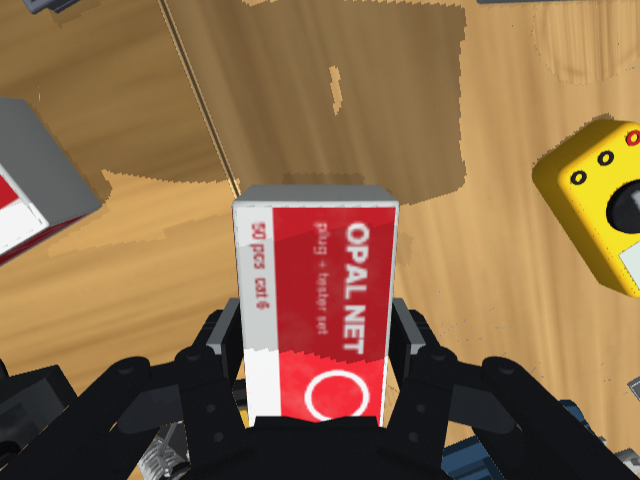

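The red carton is held level and square. Its top is at tool z = 52 mm, and its front edge at row 205 is tool x = +57 mm. I'll carry it over the tray.

Emit:
{"name": "jog_arm", "arguments": {"motion": [{"x": 0.229,"y": -0.157,"z": -0.005,"wx": 0,"wy": 0,"wz": -0.428},{"x": 0.229,"y": -0.157,"z": -0.005,"wx": 0,"wy": 0,"wz": -0.428},{"x": 0.229,"y": -0.157,"z": -0.005,"wx": 0,"wy": 0,"wz": -0.428},{"x": 0.229,"y": -0.157,"z": -0.005,"wx": 0,"wy": 0,"wz": -0.428},{"x": 0.229,"y": -0.157,"z": -0.005,"wx": 0,"wy": 0,"wz": -0.428},{"x": 0.229,"y": -0.157,"z": -0.005,"wx": 0,"wy": 0,"wz": -0.428},{"x": 0.229,"y": -0.157,"z": -0.005,"wx": 0,"wy": 0,"wz": -0.428},{"x": 0.229,"y": -0.157,"z": -0.005,"wx": 0,"wy": 0,"wz": -0.428},{"x": 0.229,"y": -0.157,"z": -0.005,"wx": 0,"wy": 0,"wz": -0.428},{"x": 0.229,"y": -0.157,"z": -0.005,"wx": 0,"wy": 0,"wz": -0.428}]}}

```text
clock: 9.08
ee_pos: [0.5095, 0.1761, 0.1979]
ee_rot: [0.662, 0.749, -0.001, -0.0]
ft_force: [0.6, -0.8, -1.7]
opening: 0.717
finger_force: 28.7
```

```bash
cat > look.py <<'E'
from h import *
import sys
s=read_state(); f,W=cloud("wrist"); go(*wd(-.0283,-.024),.15,7.14)
cv2.imwrite(sys.argv[1],f[...,::-1])
T=np.stack(tr(W[...,:2]),-1)*1000; z=W[...,2]*1000; h=cv2.cvtColor(f,cv2.COLOR_RGB2HSV)
def pc(n,m,a,b,q=(1,50,99)): print(n,m.sum(),"x",np.percentile(T[m][:,0],q).round(1) if m.any() else 0,"y",np.percentile(T[m][:,1],q).round(1) if m.any() else 0,"z",np.median(z[m]).round(1) if m.any() else 0)
top=s["ee_pos"][2]*1000-52
pc("red top",(abs(z-top)<3)&((h[...,1]<60)&(h[...,2]>120)|(h[...,1]>130)&((h[...,0]<8)|(h[...,0]>172)))&(abs(T[...,0]+28)<50),0,0,(.2,50,99.8))
pc("adapter top",(abs(z-34)<2)&(f.max(-1)<90)&(T[...,1]>20)&(abs(T[...,0])<50),0,0)
pc("teal",(abs(z-26.5)<3)&(h[...,0]>80)&(h[...,0]<110)&(h[...,1]>90),0,0)
rim=(abs(z-24)<1.8)&(h[...,1]<60)&(f.max(-1)>90)
pc("+y rim",rim&(abs(T[...,0])<55)&(T[...,1]>80),0,0,(0.5,50,99.5))
pc("-x rim",rim&(T[...,0]<-50)&(T[...,1]<70),0,0,(0.5,50,99.5))
pc("+x rim",rim&(T[...,0]>60)&(T[...,1]<70),0,0,(0.5,50,99.5))
E
python3 look.py pics/w5.png
```

```text
jog [0.003  0.0026 0.0481] rot [-0.0014  0.0005 -0.0031] now [0.5098 0.1756 0.1981] 9.1333
red top 30865 x [-61.5 -31.5  -0.2] y [-70.2 -10.9  31. ] z 146.0
adapter top 10935 x [-49.   -0.7  46.8] y [40.3 62.9 84.7] z 34.2
teal 6117 x [14.8 47.5 69.9] y [-68.6 -19.5  24.7] z 27.2
+y rim 2426 x [-54.4   0.6  54.4] y [90.1 94.3 98.8] z 23.8
-x rim 1305 x [-281.2  -75.3  -69.1] y [-128.1   33.2   69.6] z 23.8
+x rim 3035 x [ 61.5  76.6 263.5] y [-226.6  -29.2   69.2] z 24.1
```

View pics/w5.png

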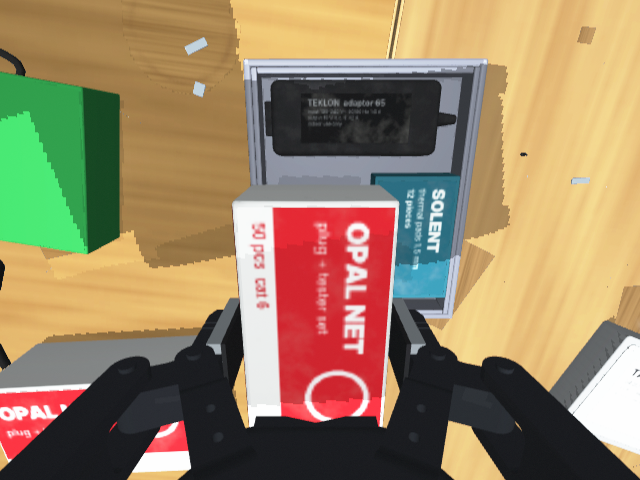

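The wrist view shows the red carton's front edge at row 205. The adapter is clear ahead (rows 80–155), the teal carton is on the right (column 372 onward), and the tray's -x rim is at columns 245–270. I'll nudge +2.5 mm in tool x and +2 mm in tool y, then lower.

Emit:
{"name": "jog_arm", "arguments": {"motion": [{"x": 0.0025,"y": 0.002,"z": 0.02,"wx": 0,"wy": 0,"wz": 0},{"x": 0.0025,"y": 0.002,"z": 0.04,"wx": 0,"wy": 0,"wz": 0},{"x": 0.0025,"y": 0.002,"z": 0.06,"wx": 0,"wy": 0,"wz": 0},{"x": 0.0025,"y": 0.002,"z": 0.066,"wx": 0,"wy": 0,"wz": 0},{"x": 0.0025,"y": 0.002,"z": 0.066,"wx": 0,"wy": 0,"wz": 0},{"x": 0.0025,"y": 0.002,"z": 0.066,"wx": 0,"wy": 0,"wz": 0}]}}

```text
clock: 9.63
ee_pos: [0.512, 0.1784, 0.1329]
ee_rot: [0.663, 0.748, -0.0, -0.0]
ft_force: [-0.3, 1.3, -0.8]
opening: 0.726
finger_force: 28.7
```

```bash
python3 look.py pics/w6.png
```

```text
jog [ 0.0003 -0.0004 -0.0165] rot [ 0.0008 -0.0001 -0.0036] now [0.5123 0.1787 0.1335] 9.6833
red top 30934 x [-58.7 -28.8   2.7] y [-68.4  -8.9  32.9] z 81.0
adapter top 20631 x [-49.   -0.5  46.7] y [40.2 63.1 84.5] z 34.2
teal 11399 x [16.4 44.5 69.8] y [-67.1 -13.   24.6] z 27.2
+y rim 4798 x [-54.4   0.9  54.6] y [90.  94.4 98.7] z 23.9
-x rim 2723 x [-236.3  -74.8  -69. ] y [-171.2   28.7   69.7] z 23.7
+x rim 3668 x [ 70.8  75.8 198.2] y [-171.5    9.1   69.2] z 23.9
```

Emit:
{"name": "jog_arm", "arguments": {"motion": [{"x": 0.0005,"y": -0.001,"z": 0.012,"wx": 0,"wy": 0,"wz": 0},{"x": 0.0005,"y": -0.001,"z": 0.022,"wx": 0,"wy": 0,"wz": 0},{"x": 0.0005,"y": -0.001,"z": 0.028,"wx": 0,"wy": 0,"wz": 0},{"x": 0.0005,"y": -0.001,"z": 0.031,"wx": 0,"wy": 0,"wz": 0},{"x": 0.0005,"y": -0.001,"z": 0.032,"wx": 0,"wy": 0,"wz": 0},{"x": 0.0005,"y": -0.001,"z": 0.032,"wx": 0,"wy": 0,"wz": 0},{"x": 0.0005,"y": -0.001,"z": 0.032,"wx": 0,"wy": 0,"wz": 0}]}}

```text
clock: 10.27
ee_pos: [0.5107, 0.1796, 0.101]
ee_rot: [0.663, 0.749, 0.0, 0.0]
ft_force: [-0.2, 0.1, -0.9]
opening: 0.724
finger_force: 28.7
```

```bash
python3 look.py pics/w7.png
```

```text
jog [-0.0009  0.001  -0.0489] rot [ 0.0004 -0.0001 -0.0026] now [0.5108 0.1796 0.1011] 10.3167
red top 31163 x [-63.  -29.9   4.7] y [-66.9  -7.7  34.3] z 49.1
adapter top 31091 x [-49.1  -0.5  46.3] y [40.1 63.4 84.6] z 34.2
teal 14691 x [10.7 40.2 69.7] y [-51.3  -4.7  24.6] z 27.2
+y rim 7250 x [-54.5   0.2  54.5] y [89.9 94.3 98.6] z 23.9
-x rim 4240 x [-209.2  -73.3  -56.3] y [-132.7   25.7   69.5] z 23.9
+x rim 4301 x [70.7 75.7 79.9] y [-55.8  22.7  69.6] z 23.9
```

Emit:
{"name": "jog_arm", "arguments": {"motion": [{"x": 0,"y": 0,"z": 0.001,"wx": 0,"wy": 0,"wz": 0},{"x": 0,"y": 0,"z": 0.002,"wx": 0,"wy": 0,"wz": 0},{"x": 0,"y": 0,"z": 0.002,"wx": 0,"wy": 0,"wz": 0},{"x": 0,"y": 0,"z": 0.002,"wx": 0,"wy": 0,"wz": 0}]}}

```text
clock: 10.65
ee_pos: [0.5108, 0.1796, 0.0992]
ee_rot: [0.663, 0.749, 0.0, 0.0]
ft_force: [-1.0, 0.2, 1.3]
opening: 0.719
finger_force: 28.9
```

Near the floor (about 2 N change). Releasing, then lifting straight up.

Emit:
{"name": "jog_arm", "arguments": {"motion": [{"x": 0,"y": 0,"z": 0,"wx": 0,"wy": 0,"wz": 0},{"x": 0,"y": 0,"z": 0,"wx": 0,"wy": 0,"wz": 0},{"x": 0,"y": 0,"z": 0,"wx": 0,"wy": 0,"wz": 0},{"x": 0,"y": 0,"z": 0,"wx": 0,"wy": 0,"wz": 0},{"x": 0,"y": 0,"z": 0,"wx": 0,"wy": 0,"wz": 0}], "jaw": 0}}

```text
clock: 11.07
ee_pos: [0.5106, 0.1795, 0.0989]
ee_rot: [0.663, 0.749, -0.0, -0.0]
ft_force: [0.3, -0.1, 0.1]
opening: 1.002
finger_force: 0.0
```

Emit:
{"name": "jog_arm", "arguments": {"motion": [{"x": 0,"y": 0,"z": -0.02,"wx": 0,"wy": 0,"wz": 0},{"x": 0,"y": 0,"z": -0.05,"wx": 0,"wy": 0,"wz": 0},{"x": 0,"y": 0,"z": -0.09,"wx": 0,"wy": 0,"wz": 0},{"x": -0.04,"y": 0,"z": -0.12,"wx": 0,"wy": 0,"wz": 0},{"x": -0.08,"y": 0,"z": -0.13,"wx": 0,"wy": 0,"wz": 0},{"x": -0.08,"y": 0,"z": -0.13,"wx": 0,"wy": 0,"wz": 0},{"x": -0.08,"y": 0,"z": -0.13,"wx": 0,"wy": 0,"wz": 0}]}}

```text
clock: 11.65
ee_pos: [0.521, 0.0983, 0.2303]
ee_rot: [0.664, 0.748, 0.001, 0.001]
ft_force: [0.6, 0.4, -0.6]
opening: 0.996
finger_force: 0.0
```

```bash
python3 - <<'E'
from h import *
f,W=cloud("wrist"); cv2.imwrite("pics/w8.png",f[...,::-1])
h=cv2.cvtColor(f,cv2.COLOR_RGB2HSV); x,y=tr(W[...,:2]); ins=(abs(x)<.09)&(abs(y)<.11)
t=(h[...,0]>80)&(h[...,0]<110)&(h[...,1]>90)
for n,m,a,b in [("red",ins,.04,.056),("teal",t,.02,.035),("adap",ins&(f.max(-1)<90),.03,.04)]:
    r=rect(W,m,a,b); k=m&(W[...,2]>a)&(W[...,2]<b)
    print(n,r,np.round(np.array(tr(r["c"]/1000))-[.0012,.004],4),"slope",np.linalg.lstsq(np.c_[W[k][:,:2],np.ones(k.sum())],W[k][:,2],rcond=None)[0][:2].round(3))
E
```

```text
red {'c': array([510.6, 182.3]), 's': array([ 62.6, 110.2]), 'long_dir': 96.91, 'z': np.float64(47.2), 'n': 14550} [-0.0304 -0.0244] slope [0.001 0.   ]
teal {'c': array([580.6, 188.2]), 's': array([61.3, 95.6]), 'long_dir': 97.04, 'z': np.float64(27.2), 'n': 9277} [ 0.0398 -0.0273] slope [0.005 0.002]
adap {'c': array([525.3, 254. ]), 's': array([ 20.4, 108.4]), 'long_dir': 6.94, 'z': np.float64(34.0), 'n': 5583} [-0.0069  0.0449] slope [-0.009  0.08 ]
```

View pics/w8.png

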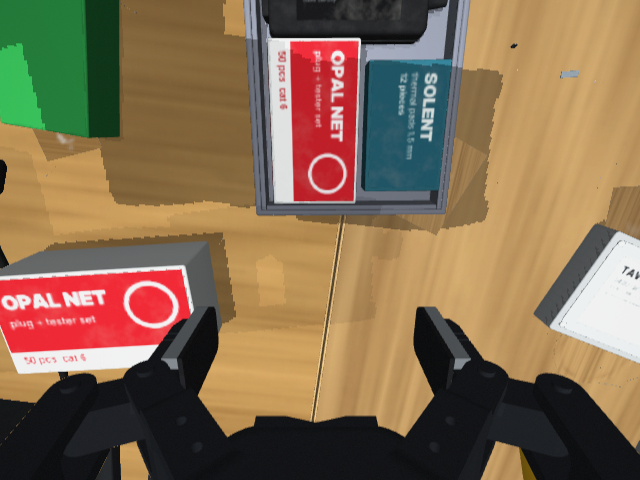

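The red carton at (315,120) lies flat in the tray beside the teal one at (405,125). All the tops are at the expected heights and the gripper is clear, so I'm handing in.

```bash
python3 -c "
from bench import *
print(finish_job())"
```

```text
the job is handed in; nothing more can be done
None
```

The teal carton was shifted to the tray's +x wall and the red carton released flat on the floor in the gap beside it, with the adapter not moved; handed in at about 12 s, verdict not shown.

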